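# Load the glue press with an insole and clamp it shut

## Robot

A 7-joint arm with a two-finger parallel gripper is mounted at the origin on the work surface. World frame = base frame: x ahead of the robot, y to its left, z up, the work surface at z = 0. Lengths are in m, angles in rad, forces in N, time in s.
With the tool pointing down it reaches from about 0.425 to 0.925 m from the base axis. Payload 6.8 kg.
Tool frame: the origin (TCP) lies at the very end of the fingers, on their centre line; the grasp point (between the pads) lies 19 mm behind it (r.tcp_to_grasp is the distance from the TCP to the grasp point, in m); z points along the fingers, y is the line along which they close (so a half turn about z gives the same grasp; the last joint's range is limited). The gripper opens to 85 mm and grips with 20 to 120 N. Pads are 22 mm wide; open, the fingers measure 114 mm over their backs; the gripper's body (76 mm by 85 mm) begins 54 mm behind the grasp point. The pads swing forward as they close: fully open they stand 13 mm farther back than shut.
Start: joints at [1.057, 0.477, 0.022, 1.555, -0.011, 1.109, -0.083], TCP at [0.266, -0.62, 0.21] pointing down, gripper open.
Joint ranges: [-2.96, 2.96], [-0.34, 2.1], [-1.41, 1.46], [0.24, 2.44], [-1.37, 4.51], [0.17, 1.92], [-2.96, 2.96]. Speed limits (rad/s): [2.39, 2.39, 3.14, 3.14, 3.14, 3.14, 3.14].

## Interface

Orientations are given as a rotation vector (axis times angle).
In Python, from bench import r gives the robot as it stands.
- The arm moves only by the tool step_arm, never from a script. Its argument "moves" is a list of rows, each a list of 7 numbers: the shift along the tool's x, y, z in mm, then the turn, a rotation vector about the tool's x, y, z in rad, then the finger opening in mm, from 0 to 85.4. A call has 1 to 8 rows; each row is the pose to reach, as a shift and turn from the pose commanded when the call began, along the tool's axes at that moment; what a row does not reach only later rows make up. A row lasts 1/10 s, in which the tool goes at most 50 mm and 8.59 degrees, less where a joint would pass 70% of its speed; a pose out of reach is approached as far as the arm can. A call with a gripper value outside its range is refused whole. The fingers move at their own pace and stop on an object; "grip_force" is the grip in N (left out, the last holds). Time passes only in rows, so rows that repeat a pose let the fingers close. It gives the time, the measured TCP pose, the force, the opening and the grip force at its end, in the units of the state.
- r.get_obs(): the state, without advancing time (a new reading comes with each control period).
- r.grab_frame(name): name is "side" or "top"; returns a dict with "image" (480x640x3 uint8, red, green, blue), "depth" (480x640 float32, m along the optical axis (not along the pixel's ray), 0 where there is no reading), "mtx" (3x3 intrinsics, pixels), "rvec" (rotation vector, rad) and "tvec" (3), from world to camera coordinates, as OpenCV has them. Camera axes: x right, y down, z forward; pixel columns grow to the right and rows downward; lengths in m; the calibration is good to about 2 mm. A picture is of the moment at which its call begins.
- r.hand_in(): hands the job in; it is judged then, once.
The state is a dict: "clock": time; "joints": joint angles; "qvel": joint speeds; "tau": joint torques, N m; "tcp_pos": TCP position; "orientation": TCP orientation; "contact_force": force on the tool from outside, world axes, zero at the start; "moment": the same for the moment, N m; "grip_width": finger opening in m; "gripper_force": force on a finger pad.
Only numpy, scipy, OpenCV 4.12 (cv2) and the standard library are available. Lean on these libraries where they do the work, as an engineer would, in place of code of your own. Each camera call takes 0.05 s, during which the arm holds its last target. There are 200 camera calls.

## Task

Glue up the insole: lay the brown cork blank in the wooden press, the beige insole blank squarely on top of it, and then the blue pressing board on those, all lying flat between the metal fences, with the rounded heel of both blanks at the rounded end of the black outline on the bed. Then swing the red-handled clamp over and down until its rubber foot bears on the board, and let go. Leave everything else on the bench where it is.

Things in the scene. Friction and masses are not known exactly. Their poses are not given: they have to be found in the camera images.
- press_bed (a point): Centre of the top face of the fixed press's bed, 20 mm above the table: the pile stands here. Axes: x from the pile to the clamp hinge, y along the pile, z up; yaw within 0.3 rad of the world's. The oak base spans x -72 to +122, y -107 to +107 mm. The black outline's rounded end is at +y.
- press_fences (a point): Point on the bed's top face at the inner face of the +y end stop (y = +84 mm from the bed's centre); same axes. Aluminium fences 30 mm high bound a nest 66 (x) by 168 mm (y): end stops 66 x 10 mm at y = +-84, and four side fences 8 mm thick, inner faces at x = +-33, only for |y| from 52 to 88 mm, so the middle 104 mm of each long side is open for fingers.
- press_bracket (a point): Middle of the top of the blue clamp bracket: 50 mm wide (y), x 84 to 110 mm from the bed's centre, 98 mm high above the table.
- clamp_hinge (a point): Clamp hinge axis, 95 mm from the pile's centre along the press's +x and 60.5 mm above the bed; the axis lies along the press's y. This frame turns with the clamp: its own -x points from the hinge along the clamp bar to the handle.
- clamp_grip (a point): Middle of the clamp's red round handle (22 mm diameter), on the bar's centre line 145 mm from the hinge; the handle runs from 120 mm to its rounded tip at 171 mm from the hinge. The bar is steel, 22 mm wide and 14 mm thick; a rubber foot 36 mm across is under it, 95 mm from the hinge.
- clamp (a joint): Clamp angle in rad: 0 = bar level over the pile, foot touching the board of a complete pile (lowest -0.06); grows as it lifts: 1.57 = bar upright, above that it leans away from the pile (highest 2.1). It starts open, 1.75 to 2.0. A stiff hinge (0.45 N m of friction): it stays where it is left.
- cork: Dark brown cork blank, rigid, 58 mm wide (its x), 160 mm long (its y), 12 mm thick; the +y end is a half-round heel of 29 mm radius, the -y end is cut square. Starts lying flat on the table, long side within 0.6 rad of the world y axis. Origin: centre of its underside, 80 mm from either end. 50 to 95 g.
- insole: Beige insole blank with black underside, same shape, size and axes as the cork blank. Starts flat, beige up. 45 to 80 g.
- cork_heel (a point): Tip of the cork blank's round heel, at its y = +80 mm, mid thickness.
- insole_heel (a point): Tip of the insole blank's round heel, at its y = +80 mm, mid thickness.
- board: Blue pressing board, 58 mm wide (its x), 160 mm long (its y), 18 mm thick, with a square steel patch in the middle of its top. Origin: centre of its underside. Either end may go either way. 120 to 220 g.
- last: Bystander: pale wooden child's shoe last, 54 mm wide, about 170 mm long (its y, high end at +y), 77 mm high, origin under its middle. It swaps places with the blanks and the board.
- gluejar: Bystander: amber jar with yellow cap, 72 mm across, 110 mm high; origin under its centre.
- cleaner: Bystander: white bottle with red cap, 60 mm across, 170 mm high; origin under its centre.
- tin: Bystander: orange and steel tin, 68 mm across, 85 mm high; origin under its centre.
- spool: Bystander: green thread spool, 64 mm across, 88 mm high; origin under its centre.
- hammer: Bystander: hammer lying along its x, at the left edge.
- sandals: Bystander: pair of dark red sandals, about 270 x 170 x 85 mm, toes to its +x, at the right edge; origin under the pair's middle.
- brush: Bystander: small brush lying along its x, behind the press.
Mind the look-alikes: they are no part of the job. What is shaped like the cork but purple is not meant.

How it is judged:
On the way, in this order (a step that is already met when the one before it is completed fails the run):
1. the cork blank lies flat on the bed between the fences, heel at the rounded end of the outline (horizontal distance between cork and press_bed below 0.0085 m and z of cork in the frame of press_bed between -0.003 and 0.0035 m and angle between cork's own z axis and vertical below 0.06 rad and angle between the y axis of cork and the y axis of press_bed, either way round below 0.12 rad and y of cork_heel in the frame of press_bed above 0.04 m), for 0.2 s.
2. the beige insole blank lies squarely on the cork blank, heel the same way (all of step 1 and horizontal distance between insole and press_bed below 0.0085 m and z of insole in the frame of press_bed between 0.009 and 0.0155 m and angle between insole's own z axis and vertical below 0.06 rad and angle between the y axis of insole and the y axis of press_bed, either way round below 0.12 rad and y of insole_heel in the frame of press_bed above 0.04 m), for 0.2 s.
3. the blue board lies on both blanks, with the clamp still open (all of step 2 and horizontal distance between board and press_bed below 0.0085 m and z of board in the frame of press_bed between 0.021 and 0.0275 m and angle between board's own z axis and vertical below 0.06 rad and angle between the y axis of board and the y axis of press_bed, either way round below 0.12 rad and value of joint clamp above 0.3 rad), for 0.2 s.
At the end, for the whole second after the job is handed in: On the bed, from below: cork blank, beige blank, blue board, each lying flat (within 0.06 rad, its height right to 3 mm), within 8.5 mm of the nest's centre and square to it within 0.12 rad, both heels at the outline's rounded end; clamp angle within 0.03 rad of level; everything at rest and let go (all of step 2 and horizontal distance between board and press_bed below 0.0085 m and z of board in the frame of press_bed between 0.021 and 0.0275 m and angle between board's own z axis and vertical below 0.06 rad and angle between the y axis of board and the y axis of press_bed, either way round below 0.12 rad and value of joint clamp between -0.03 and 0.03 rad and linear speed of each of cork, insole, board below 0.02 m/s); the robot touches nothing.
It fails at once if a bystander (last, jar, bottle, tin, spool, hammer, sandals or brush) is knocked more than 25 mm from its place (distance of any of last, gluejar, cleaner, tin, spool, hammer, sandals, brush from where it was at the start of the episode above 0.025 m).
It fails at once if a bystander is tipped over (angle between any of last, gluejar, cleaner, tin, spool, hammer, sandals, brush's own z axis and vertical above 0.4 rad).
It also fails if it takes over 72 s, if anything falls off the work surface, if the arm or the gripper's body presses on something with over 40 N, if the wrist force passes 120 N, or if a joint passes its speed limit or range.

## Working session

There is one attempt and no reset: what is moved stays moved. The work goes in short steps, Python scripts to look and compute and a tool call to move; the robot and the scene stay as the last step left them, time stands still between calls to the robot, and variables do not carry over. Pictures are saved under pics/ and viewed, at most 10 in all, crops included, and the job is handed in when it is done.

Besides the shell and the picture viewer there is one more tool, called as name(argument=value, ...), one argument or row to a line, values as JSON. step_arm: Moves the arm, as the interface text tells. Its arguments: {"type":"object","properties":{"moves":{"type":"array","items":{"type":"array","items":{"type":"number"}}},"grip_force":{"type":"number"}},"required":["moves"]}

```bash
ls; mkdir -p pics
python3 - <<'E'
from bench import r
import cv2,numpy as np
for n in("top","side"):
    f=r.grab_frame(n); cv2.imwrite(f"pics/{n}0.png",f["image"][:,:,::-1]); np.savez(f"pics/{n}0.npz",**f)
    R=cv2.Rodrigues(f["rvec"])[0]; print(n,(-R.T@np.ravel(f["tvec"])).round(3),f["mtx"].round(1).tolist(), R.round(2).tolist())
print(r.get_obs())
E
```

```text
pics
top [ 0.1   -0.004  1.814] [[598.6, 0.0, 314.5], [0.0, 598.6, 232.2], [0.0, 0.0, 1.0]] [[-0.07, -1.0, 0.0], [-0.97, 0.06, -0.22], [0.22, -0.02, -0.98]]
side [ 0.243 -1.509  0.939] [[528.8, 0.0, 312.7], [0.0, 528.8, 234.6], [0.0, 0.0, 1.0]] [[0.98, -0.18, -0.02], [-0.1, -0.48, -0.87], [0.15, 0.86, -0.49]]
{'clock': 0.1, 'joints': array([ 1.05688879,  0.47776252,  0.0223289 ,  1.5563188 , -0.01147999,
        1.10927694, -0.08306774]), 'qvel': array([ 0.00068347, -0.00050231,  0.00150242, -0.00242362,  0.00130179,
       -0.00041357,  0.00123729]), 'tau': array([ 4.79034061e-03, -5.97766435e+01,  1.61403783e+00, -2.81958300e+01,
        1.29343182e-02,  4.97970352e-03, -6.86903581e-05]), 'tcp_pos': array([ 0.26623955, -0.61968091,  0.20950672]), 'orientation': array([-3.07558121e+00, -6.32872691e-01,  7.18569905e-04]), 'contact_force': array([-1.13603386, -0.76243833, -0.08075623]), 'moment': array([-0.01195487,  0.03288292,  0.00385345]), 'gripper_force': 0.0, 'grip_width': 0.0853324549683297}
```

View pics/top0.png

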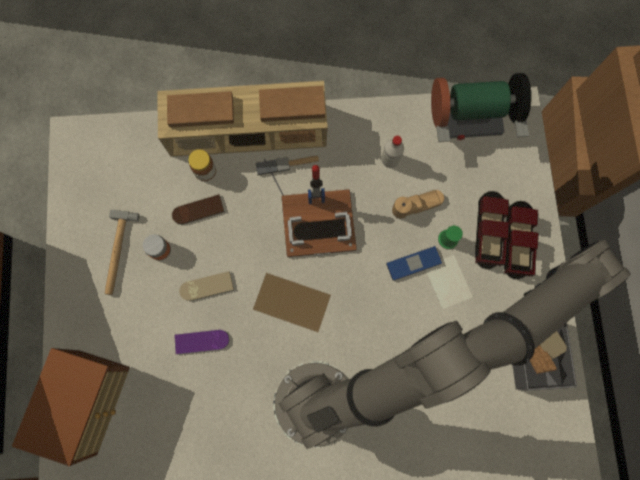

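View pics/side0.png

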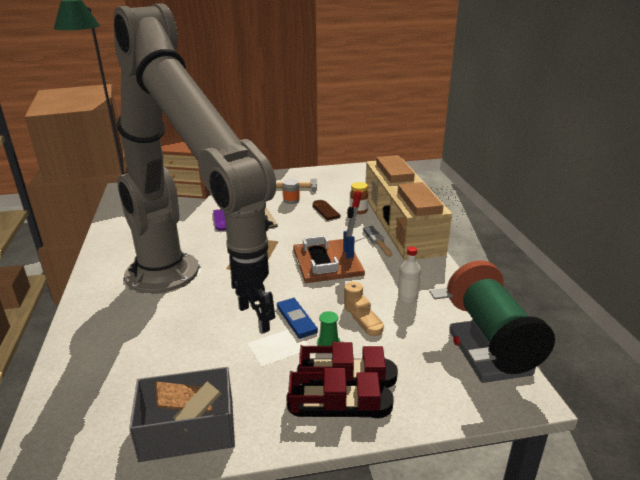

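Top view: the cork is at about (198,209), the insole at (208,286), the board at (414,263), the last at (418,203) and the press at (318,228) with its clamp leaning away at (316,180). The purple decoy is at (202,341). Next I'll segment these and measure them.

```bash
cat > h.py <<'E'
import cv2,numpy as np
def ray(f,uv,z):
    uv=np.asarray(uv,float).reshape(-1,1,2); R=cv2.Rodrigues(np.asarray(f["rvec"],float))[0]
    c=-R.T@np.ravel(f["tvec"]); p=cv2.undistortPoints(uv,f["mtx"],None)[:,0]
    d=np.c_[p,np.ones(len(p))]@R; return c+d*((z-c[2])/d[:,2])[:,None]
def pix(f,P): return cv2.projectPoints(np.asarray(P,float).reshape(-1,3),f["rvec"],f["tvec"],f["mtx"],None)[0][:,0]
def blob(mask,roi):
    x0,y0,x1,y1=roi; m=np.zeros_like(mask); m[y0:y1,x0:x1]=mask[y0:y1,x0:x1]
    n,l,s,c=cv2.connectedComponentsWithStats(m); k=1+np.argmax(s[1:,4]); m=np.uint8(l==k)
    return cv2.findContours(m,cv2.RETR_EXTERNAL,cv2.CHAIN_APPROX_NONE)[0][0][:,0],s[k],m
def rect(f,cnt,z):
    P=ray(f,cnt,z)[:,:2]; (c,(w,h),a)=cv2.minAreaRect((P*1000).astype(np.float32))
    b=cv2.boxPoints((c,(w,h),a)); e=[b[1]-b[0],b[2]-b[1]]; v=max(e,key=np.linalg.norm); v=v*np.sign(v[1])
    return np.round(c,1),np.round(sorted((w,h)),1),round(float(np.arctan2(-v[0],v[1])),3)  # yaw of y axis
E
python3 - <<'E'
import numpy as np,cv2
from h import *
f=dict(np.load("pics/top0.npz")); im=f["image"]; hsv=cv2.cvtColor(im,cv2.COLOR_RGB2HSV)
for u,v in[(198,209),(208,286),(190,288),(414,263),(235,270),(290,250),(345,245),(318,250),(318,229)]: print((u,v),im[v,u],hsv[v,u])
crop=cv2.resize(im[150:310,150:460],None,fx=2.55,fy=2.55,interpolation=cv2.INTER_CUBIC); cv2.imwrite("pics/crop1.png",crop[:,:,::-1])
E
```

```text
(198, 209) [67 47 34] [ 12 126  67]
(208, 286) [139 125  95] [ 20  81 139]
(190, 288) [157 146 114] [ 22  70 157]
(414, 263) [117 115 103] [ 26  31 117]
(235, 270) [160 153 132] [ 23  45 160]
(290, 250) [115  97  81] [ 14  75 115]
(345, 245) [108  72  46] [ 13 146 108]
(318, 250) [108  69  47] [ 11 144 108]
(318, 229) [34 29 23] [16 83 34]
```

View pics/crop1.png

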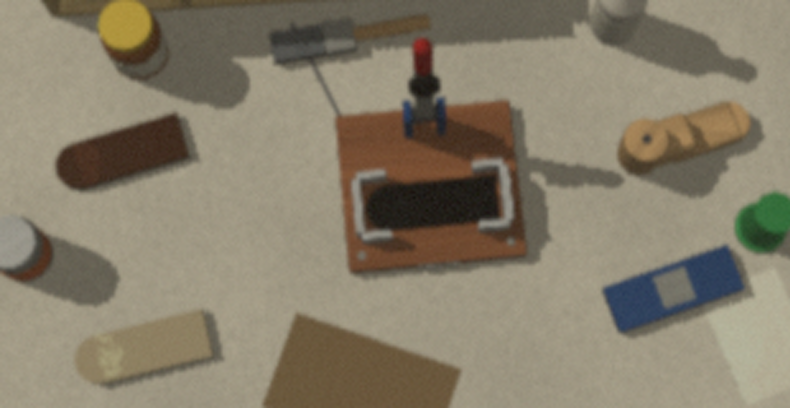

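Both heels point left (+y), and so does the outline's rounded end. No blank needs turning round.

Run:
```python
import numpy as np,cv2
from h import *
f=dict(np.load("pics/top0.npz")); im=cv2.GaussianBlur(f["image"],(3,3),0); H,S,V=cv2.split(cv2.cvtColor(im,cv2.COLOR_RGB2HSV).astype(int))
M={"cork":((S>100)&(V<100),(165,185,232,232),.012),"insole":((S>63)&(H<28),(170,262,240,305),.012),
"board":((H>95)&(S>60),(380,240,445,285),.018),"base":((S>115)&(V>60)|(V<60),(275,185,362,262),.02),"black":((V<55),(290,214,350,244),.02)}
for k,(m,roi,z) in M.items():
    c,s,mm=blob(np.uint8(m),roi); print(k,s,*rect(f,c,z)); 
    if k=="board":
        print(" hull")
    cv2.drawContours(im,[c],-1,(255,0,255),1)
d=f["depth"]; R=cv2.Rodrigues(f["rvec"])[0]
for u,v in[(198,209),(208,286),(400,267),(318,229),(310,250),(316,176),(300,240)]:
    p=np.linalg.inv(f["mtx"])@[u,v,1]*np.median(d[v-1:v+2,u-1:u+2]); print(u,v,(R.T@(p-np.ravel(f["tvec"]))).round(4))
cv2.imwrite("pics/crop2.png",cv2.resize(im[150:310,150:460],None,fx=2.55,fy=2.55,interpolation=cv2.INTER_NEAREST)[:,:,::-1])
```

```text
cork [173 196  50  27 777] [605.1 326.7] [ 53.  152.9] 0.237
insole [180 272  53  28 970] [363.8 305.8] [ 58.8 159.2] 0.181
board [388 247  53  32 704] [ 392.9 -329.5] [ 54.4 157.6] 0.269
 hull
base [ 282  190   74   66 3329] [540.2 -47.8] [195.  209.5] 0.032
black [294 219  51  21 820] [516.5 -48.1] [ 54.7 155.2] 0.022
198 209 [0.608  0.3231 0.0112]
208 286 [0.365  0.2989 0.0098]
400 267 [ 0.3829 -0.2859  0.0181]
318 229 [ 0.518  -0.0454  0.0169]
310 250 [ 0.4536 -0.0165  0.0183]
316 176 [ 0.624  -0.0456  0.2162]
300 240 [0.4865 0.012  0.0197]
```

View pics/crop2.png

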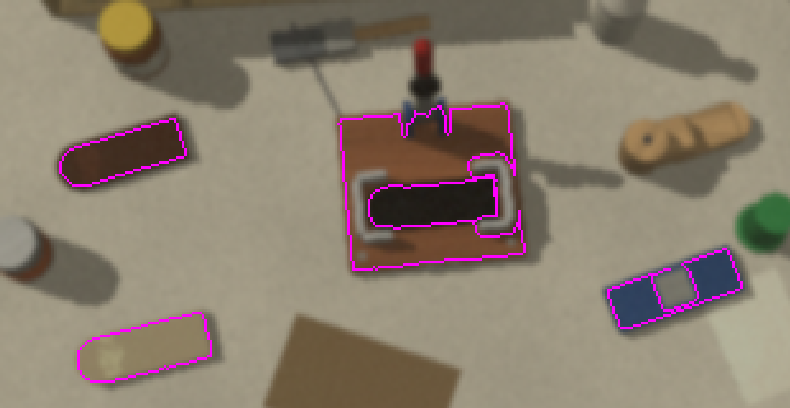

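```bash
cat >> h.py <<'E'
from scipy.spatial.transform import Rotation as Ro
def go(r,*tg):
    """tg: (x,y,z mm, yaw of tool y) targets, all from the present pose: prints shift mm and turn in tool axes"""
    o=r.get_obs(); R0=Ro.from_rotvec(o["orientation"]); p=o["tcp_pos"]*1000
    y=R0.as_matrix()[:,1]; print("t",round(o["clock"],2),"tcp",p.round(1),"yawy",round(float(np.arctan2(y[1],y[0])),3),"F",o["contact_force"].round(1),"w",round(o["grip_width"]*1000,1),"j",o["joints"].round(2))
    for x,yy,z,a in tg:
        Rt=Ro.from_matrix(np.c_[[-np.sin(a),np.cos(a),0],[np.cos(a),np.sin(a),0],[0,0,-1]]@np.diag([1,1,1]))
        m=Rt.as_matrix()
        print((x,yy,z,a),"->",(R0.inv().apply(np.array([x,yy,z])-p)).round(1).tolist(),(R0.inv()*Rt).as_rotvec().round(3).tolist())
E
python3 - <<'E'
import numpy as np,cv2
from h import *
from bench import r
f=dict(np.load("pics/top0.npz"))
print("jar cap",ray(f,[[200,160]],.11),"tin top",ray(f,[[154,245]],.085))
g=dict(np.load("pics/side0.npz"))
for n,P in dict(cork=[.605,.327,.012],ins=[.364,.306,.012],board=[.393,-.329,.018],bed=[.5165,-.048,.02]).items(): print(n,pix(g,P))
go(r,(450,0,200,-.6),(605,327,100,.237))
E
```

```text
jar cap [[0.73209752 0.29559907 0.11      ]] tin top [[0.48601843 0.44168637 0.085     ]]
cork [[324.86772085 207.81564186]]
ins [[264.42273122 216.00907079]]
board [[296.60586784 314.31456893]]
bed [[320.81116728 257.51160146]]
t 0.1 tcp [ 266.2 -619.7  209.5] yawy -1.165 F [-1.1 -0.8 -0.1] w 85.3 j [ 1.06  0.48  0.02  1.56 -0.01  1.11 -0.08]
(450, 0, 200, -0.6) -> [413.5, -496.8, 10.3] [-0.002, -0.0, -0.565]
(605, 327, 100, 0.237) -> [685.0, -735.8, 110.6] [-0.001, -0.001, -1.402]
```

step_arm(
  moves=[
    [413, -497, 10, 0, 0, -0.56, 85],
    [413, -497, 10, 0, 0, -0.56, 85],
    [413, -497, 10, 0, 0, -0.56, 85],
    [413, -497, 10, 0, 0, -0.56, 85],
    [413, -497, 10, 0, 0, -0.56, 85],
    [413, -497, 10, 0, 0, -0.56, 85],
    [413, -497, 10, 0, 0, -0.56, 85],
    [413, -497, 10, 0, 0, -0.56, 85],
  ],
  grip_force=40,
)

```text
clock: 0.9
tcp_pos: [0.3799, -0.2347, 0.2041]
orientation: [2.782, 1.458, -0.0]
contact_force: [1.1, -0.4, 0.1]
grip_width: 0.0851
gripper_force: 0.0
```

```bash
python3 -c "
from h import *
from bench import r
go(r,(450,0,200,-.6),(605,327,100,.237))"
```

```text
t 0.9 tcp [ 379.9 -234.7  204.1] yawy -0.605 F [ 1.1 -0.4  0.1] w 85.1 j [ 0.7   0.12 -0.3   2.07  0.05  0.96 -0.24]
(450, 0, 200, -0.6) -> [232.9, -75.9, 4.1] [0.0, 0.0, -0.005]
(605, 327, 100, 0.237) -> [590.0, -134.4, 104.0] [-0.0, 0.0, -0.842]
```

step_arm(
  moves=[
    [590, -134, 4, 0, 0, -0.84, 85],
    [590, -134, 4, 0, 0, -0.84, 85],
    [590, -134, 4, 0, 0, -0.84, 85],
    [590, -134, 4, 0, 0, -0.84, 85],
    [590, -134, 4, 0, 0, -0.84, 85],
    [590, -134, 4, 0, 0, -0.84, 85],
    [590, -134, 4, 0, 0, -0.84, 85],
    [590, -134, 4, 0, 0, -0.84, 85],
  ],
)

```text
clock: 1.7
tcp_pos: [0.5292, 0.1361, 0.2013]
orientation: [-1.946, -2.466, 0.001]
contact_force: [0.1, -0.6, 0.7]
grip_width: 0.0846
gripper_force: 0.0
```

```bash
python3 -c "
from h import *
from bench import r
go(r,(605,327,60,.237),(605,327,1,.237))"
```

```text
t 1.7 tcp [529.2 136.1 201.3] yawy 0.234 F [ 0.1 -0.6  0.7] w 84.6 j [ 0.15  0.34 -0.63  1.84  0.23  1.03 -0.34]
(605, 327, 60, 0.237) -> [168.1, 118.1, 141.2] [-0.0, 0.0, -0.003]
(605, 327, 1, 0.237) -> [168.1, 118.2, 200.2] [-0.0, 0.0, -0.003]
```

step_arm(
  moves=[
    [168, 118, 60, 0, 0, 0, 85],
    [168, 118, 60, 0, 0, 0, 85],
    [168, 118, 80, 0, 0, 0, 85],
    [168, 118, 120, 0, 0, 0, 85],
    [168, 118, 160, 0, 0, 0, 85],
    [168, 118, 160, 0, 0, 0, 85],
    [168, 118, 160, 0, 0, 0, 85],
  ],
)

```text
clock: 2.4
tcp_pos: [0.6011, 0.3253, 0.0361]
orientation: [-1.94, -2.466, 0.012]
contact_force: [-0.9, -0.8, 0.9]
grip_width: 0.0851
gripper_force: 0.0
```

```bash
python3 -c "
from h import *
from bench import r
go(r,(605,327,1,.237))
for n in ('top','side'):
    f=r.grab_frame(n); np.savez('pics/%s1.npz'%n,**f); u,v=pix(f,[.605,.327,.012])[0].astype(int); c=f['image'][v-60:v+60,u-66:u+66]
    globals()[n]=cv2.resize(c,None,fx=3,fy=3,interpolation=cv2.INTER_CUBIC)
cv2.imwrite('pics/a1.png',np.hstack([top,side])[:,:,::-1])
"
```

```text
t 2.4 tcp [601.1 325.3  36.1] yawy 0.237 F [-0.9 -0.8  0.9] w 85.1 j [-0.22  0.74 -0.54  1.62  0.45  0.91 -0.69]
(605, 327, 1, 0.237) -> [0.7, 4.5, 35.1] [-0.008, 0.001, 0.0]
```

View pics/a1.png

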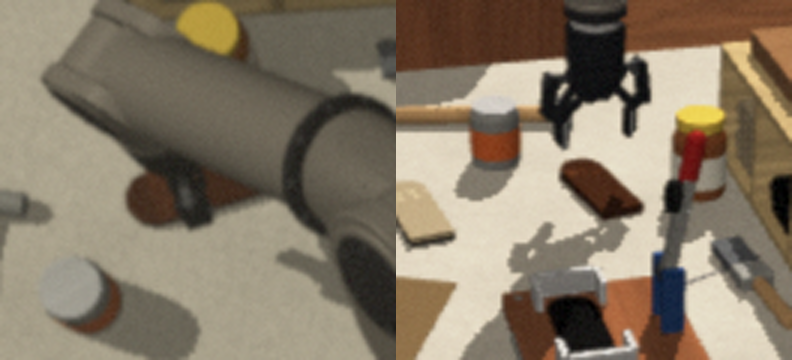

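The right half (side view) shows the open fingers at about (560,135) and (630,130), straddling the cork at (600,190), so I can descend and grip.

step_arm(
  moves=[
    [1, 4, 15, 0, 0, 0, 85],
    [1, 4, 28, 0, 0, 0, 85],
    [1, 4, 35, 0, 0, 0, 85],
    [1, 4, 35, 0, 0, 0, 80],
    [1, 4, 35, 0, 0, 0, 50],
    [1, 4, 35, 0, 0, 0, 50],
    [1, 4, 35, 0, 0, 0, 50],
    [1, 4, 35, 0, 0, 0, 50],
  ],
  grip_force=40,
)

```text
clock: 3.3
tcp_pos: [0.6084, 0.3275, 0.007]
orientation: [1.945, 2.466, 0.001]
contact_force: [0.3, -0.2, 0.2]
grip_width: 0.0499
gripper_force: 0.0
```

```bash
python3 -c "
from h import *
from bench import r
go(r,(605,327,70,.237),(516,-48,200,.03))
print(r.get_obs()['gripper_force'])"
```

```text
t 3.3 tcp [608.4 327.5   7. ] yawy 0.235 F [ 0.3 -0.2  0.2] w 49.9 j [-0.23  0.78 -0.52  1.62  0.48  0.87 -0.71]
(605, 327, 70, 0.237) -> [0.4, -3.4, -63.0] [0.001, -0.0, -0.002]
(516, -48, 200, 0.03) -> [-343.6, -177.2, -193.1] [0.001, -0.0, 0.205]
0.0
```

The gripper closed on nothing: the TCP is at 7 mm and the tips sit about 5 mm higher. I'll reopen, go 8 mm lower and close again.

step_arm(
  moves=[
    [0, -2, 0, 0, 0, 0, 85],
    [0, -2, 0, 0, 0, 0, 85],
    [0, -2, 0, 0, 0, 0, 85],
    [0, -2, 8, 0, 0, 0, 85],
    [0, -2, 8, 0, 0, 0, 50],
    [0, -2, 8, 0, 0, 0, 50],
    [0, -2, 8, 0, 0, 0, 50],
    [0, -2, 8, 0, 0, 0, 50],
  ],
)

```text
clock: 4.1
tcp_pos: [0.6064, 0.327, -0.0013]
orientation: [1.946, 2.466, 0.0]
contact_force: [-0.5, 0.7, -0.0]
grip_width: 0.05
gripper_force: 0.0
```

```bash
python3 -c "
from h import *
from bench import r
go(r,(605,327,70,.237),(516,-48,100,.03))
print(r.get_obs()['gripper_force'])"
```

```text
t 4.1 tcp [606.4 327.   -1.3] yawy 0.235 F [-0.5  0.7 -0. ] w 50.0 j [-0.24  0.79 -0.52  1.63  0.48  0.85 -0.72]
(605, 327, 70, 0.237) -> [0.4, -1.3, -71.3] [0.0, -0.0, -0.002]
(516, -48, 100, 0.03) -> [-343.6, -175.2, -101.4] [0.0, -0.0, 0.205]
0.0
```

```bash
python3 -c "
from h import *
from bench import r
f=r.grab_frame('side'); np.savez('pics/side2.npz',**f); u,v=pix(f,[.605,.327,.012])[0].astype(int)
cv2.imwrite('pics/a2.png',cv2.resize(f['image'][v-50:v+40,u-50:u+60],None,fx=6,fy=6,interpolation=cv2.INTER_CUBIC)[:,:,::-1])
print(pix(f,r.get_obs()['tcp_pos'])-[u-50,v-50])
"
```

```text
[[51.22131679 53.81264144]]
```

View pics/a2.png

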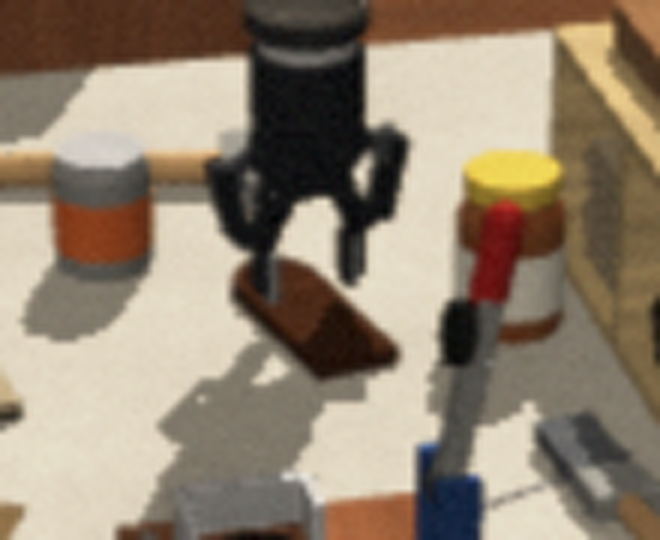

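```bash
python3 -c "
from h import *
from bench import r
for n in ('side0','side2'):
    f=dict(np.load('pics/%s.npz'%n)); im=cv2.GaussianBlur(f['image'],(3,3),0); H,S,V=cv2.split(cv2.cvtColor(im,cv2.COLOR_RGB2HSV).astype(int))
    c,s,m=blob(np.uint8((S>100)&(V<130)&(H<20)),(305,190,345,225)); print(n,s,*rect(f,c,.012)); print(rect(f,c,.006))
o=r.get_obs(); Y=Ro.from_rotvec(o['orientation']).as_matrix()[:,1]
for z in (0,.01,.02,.03):
  print(z,[((pix(f,o['tcp_pos']+s*.03*Y+[0,0,z])[0]-pix(f,[.605,.327,.012])[0].astype(int)+50)*6).round() for s in(-1,1)])
print(ray(f,[np.array([268,298])/6-50+pix(f,[.605,.327,.012])[0].astype(int)],.012))
"
```

```text
side0 [314 201  25  19 269] [603.8 317.4] [ 57.9 165.2] 0.231
(array([606.2, 329.2]), array([ 58.2, 166.3]), 0.231)
side2 [314 201  26  18 237] [604.5 314.6] [ 57.9 157.5] 0.231
(array([606.8, 326.4]), array([ 58.2, 158.5]), 0.231)
0 [array([266., 332.]), array([348., 314.])]
0.01 [array([266., 318.]), array([348., 301.])]
0.02 [array([265., 304.]), array([348., 287.])]
0.03 [array([265., 291.]), array([349., 273.])]
[[0.5829816  0.34216805 0.012     ]]
```

The finger tips appear about 20 mm above the nominal TCP at this opening, and the cork hasn't moved. I'll go 10 mm lower.

step_arm(
  moves=[
    [0, 0, 0, 0, 0, 0, 85],
    [0, 0, 0, 0, 0, 0, 85],
    [0, 0, 0, 0, 0, 0, 85],
    [0, 0, 5, 0, 0, 0, 85],
    [0, 0, 10, 0, 0, 0, 50],
    [0, 0, 10, 0, 0, 0, 50],
    [0, 0, 10, 0, 0, 0, 50],
    [0, 0, 10, 0, 0, 0, 50],
  ],
)

```text
clock: 4.95
tcp_pos: [0.6064, 0.327, -0.0113]
orientation: [1.946, 2.466, 0.0]
contact_force: [-0.3, 0.1, -0.4]
grip_width: 0.05
gripper_force: 0.0
```

```bash
python3 -c "
from h import *
from bench import r
go(r,(605,327,70,.237),(516,-48,100,.03))
print(r.get_obs()['gripper_force'],r.tcp_to_grasp)"
```

```text
t 4.95 tcp [606.4 327.  -11.3] yawy 0.235 F [-0.3  0.1 -0.4] w 50.0 j [-0.24  0.8  -0.51  1.63  0.49  0.84 -0.72]
(605, 327, 70, 0.237) -> [0.4, -1.3, -81.3] [0.0, -0.0, -0.002]
(516, -48, 100, 0.03) -> [-343.6, -175.2, -111.4] [0.0, -0.0, 0.205]
0.0 0.0187
```

step_arm(
  moves=[
    [0, 0, 0, 0, 0, 0, 85],
    [0, 0, 0, 0, 0, 0, 85],
    [0, 0, 0, 0, 0, 0, 85],
    [0, 0, 4, 0, 0, 0, 85],
    [0, 0, 8, 0, 0, 0, 50],
    [0, 0, 8, 0, 0, 0, 50],
    [0, 0, 8, 0, 0, 0, 50],
    [0, 0, 8, 0, 0, 0, 50],
  ],
)

```text
clock: 5.75
tcp_pos: [0.6062, 0.3268, -0.0195]
orientation: [-1.946, -2.466, 0.0]
contact_force: [0.6, 0.1, -1.7]
grip_width: 0.0565
gripper_force: 42.9
```

```bash
python3 -c "
from h import *
from bench import r
go(r,(605,327,70,.237),(516,-48,100,.03))
print(r.get_obs()['gripper_force'])
f=r.grab_frame('side'); g=r.grab_frame('top'); u,v=pix(f,[.605,.327,.012])[0].astype(int);s,t=pix(g,[.605,.327,.012])[0].astype(int)
cv2.imwrite('pics/a3.png',np.hstack([cv2.resize(q[b-35:b+35,a-33:a+33],None,fx=6,fy=6,interpolation=cv2.INTER_CUBIC) for q,a,b in((f['image'],u,v),(g['image'],s,t))])[:,:,::-1])
"
```

```text
t 5.75 tcp [606.2 326.8 -19.5] yawy 0.235 F [ 0.6  0.1 -1.7] w 56.5 j [-0.25  0.81 -0.51  1.63  0.5   0.83 -0.73]
(605, 327, 70, 0.237) -> [0.4, -1.1, -89.5] [-0.0, -0.0, -0.002]
(516, -48, 100, 0.03) -> [-343.5, -175.0, -119.5] [-0.0, 0.0, 0.205]
42.909629344940186
```

View pics/a3.png

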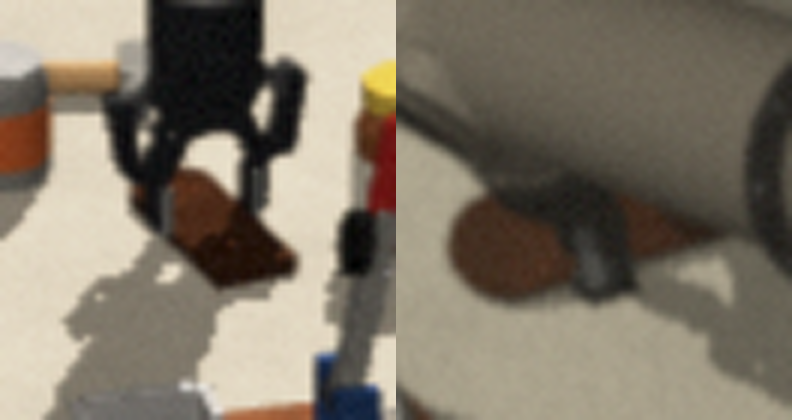

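The grip holds at 56.5 mm and 43 N, with the fingers mid-length on the cork (side crop (160,215) and (255,200), top crop (600,250) against the heel at (450,250)). I'll lift and carry.

step_arm(
  moves=[
    [0, 0, -50, 0, 0, 0, 48],
    [0, 0, -100, 0, 0, 0, 48],
    [-343, -175, -120, 0, 0, 0.205, 48],
    [-343, -175, -120, 0, 0, 0.205, 48],
    [-343, -175, -120, 0, 0, 0.205, 48],
    [-343, -175, -120, 0, 0, 0.205, 48],
    [-343, -175, -120, 0, 0, 0.205, 48],
    [-343, -175, -120, 0, 0, 0.205, 48],
  ],
)

```text
clock: 6.65
tcp_pos: [0.5353, 0.0337, 0.0964]
orientation: [2.187, 2.254, 0.0]
contact_force: [1.5, -1.2, -0.3]
grip_width: 0.0568
gripper_force: 43.5
```

```bash
python3 -c "
from h import *
from bench import r
go(r,(516.5,-48,100,.028))
print(r.get_obs()['gripper_force'])
f=dict(np.load('pics/side0.npz')); im=cv2.GaussianBlur(f['image'],(3,3),0); H,S,V=cv2.split(cv2.cvtColor(im,cv2.COLOR_RGB2HSV).astype(int))
print(im[270,340],im[262,318],im[242,301])
for roi in((290,225,365,282),):
    c,s,m=blob(np.uint8((S>115)&(V>50)&(H<20)),roi); print(s,*rect(f,c,.02)); np.save('pics/c.npy',c)
c,s,m=blob(np.uint8((V<55)),(300,235,345,275)); print(s,*rect(f,c,.02))
"
```

```text
t 6.65 tcp [535.3  33.7  96.4] yawy 0.03 F [ 1.5 -1.2 -0.3] w 56.8 j [ 0.26  0.45 -0.55  1.96  0.32  0.82 -0.43]
(516.5, -48, 100, 0.028) -> [-81.1, -21.2, -3.6] [0.0, 0.0, 0.002]
43.51812243461609
[148  88  55] [25 22 21] [212 200 178]
[ 294  240   70   42 1299] [535.4 -61.2] [192.9 231.2] 0.029
[309 246  21  18 257] [513.  -23.5] [ 53.2 110.4] 0.005
```

step_arm(
  moves=[
    [-60, -20, 0, 0, 0, 0, 48],
    [-60, -20, 0, 0, 0, 0, 48],
    [-60, -20, 0, 0, 0, 0, 48],
    [-60, -20, 0, 0, 0, 0, 48],
  ],
)

```text
clock: 7.05
tcp_pos: [0.5183, -0.0239, 0.0965]
orientation: [2.187, 2.255, 0.002]
contact_force: [0.4, -0.4, -0.6]
grip_width: 0.0565
gripper_force: 43.5
```

```bash
python3 -c "
from h import *
from bench import r
go(r,(515.5,-49,100,.028))
f=r.grab_frame('side'); g=r.grab_frame('top'); np.savez('pics/side4.npz',**f); np.savez('pics/top4.npz',**g)
u,v=pix(f,[.515,-.049,.06])[0].astype(int);s,t=pix(g,[.515,-.049,.06])[0].astype(int)
cv2.imwrite('pics/a4.png',np.hstack([cv2.resize(q[b-50:b+50,a-50:a+50],None,fx=4,fy=4,interpolation=cv2.INTER_CUBIC) for q,a,b in((f['image'],u,v),(g['image'],s,t))])[:,:,::-1]); print(u,v,s,t)
"
```

```text
t 7.05 tcp [518.3 -23.9  96.5] yawy 0.03 F [ 0.4 -0.4 -0.6] w 56.5 j [ 0.37  0.42 -0.55  2.    0.3   0.8  -0.32]
(515.5, -49, 100, 0.028) -> [-25.0, -3.6, -3.6] [0.001, -0.001, 0.002]
320 247 319 226
```

View pics/a4.png

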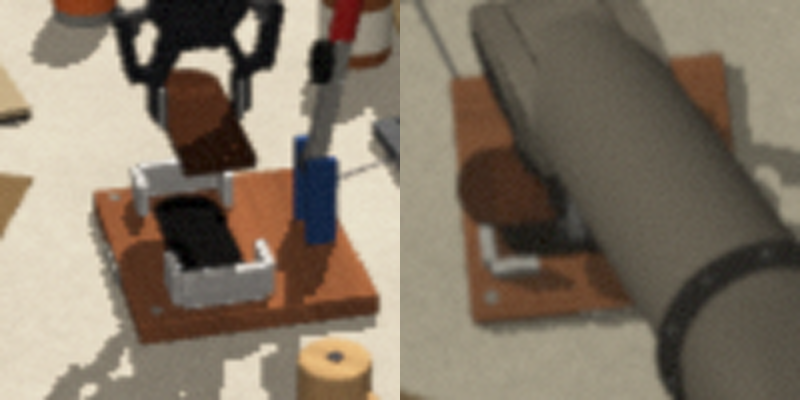

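```bash
python3 -c "
from h import *
f=dict(np.load('pics/side4.npz')); im=cv2.GaussianBlur(f['image'],(3,3),0); H,S,V=cv2.split(cv2.cvtColor(im,cv2.COLOR_RGB2HSV).astype(int))
c,s,m=blob(np.uint8((S>100)&(V<130)&(H<20)),(300,205,340,242)); print(s,*rect(f,c,.128))
# toe bottom corners, at bottom z .116 (px from crop /4 + origin)
o=np.array([270,197]); print(ray(f,np.array([[183,173],[255,163]])/4+o,.116))
print('heel tip top z.128',ray(f,np.array([[183,68]])/4+o,.128))
# near end stop, outer bottom corners z .02 ; expected y -84-10=-94 from centre, x -33..33
print(ray(f,np.array([[172,307],[273,293]])/4+o,.02))
print('outline heel tip',ray(f,np.array([[190,196]])/4+o,.02))
"
```

```text
[311 215  22  25 389] [517.7 -32.8] [ 55.7 171.1] -0.023
[[ 0.49186537 -0.09672976  0.116     ]
 [ 0.55024241 -0.09275794  0.116     ]]
heel tip top z.128 [[0.52045673 0.05766456 0.128     ]]
[[ 0.47410666 -0.13823046  0.02      ]
 [ 0.55614313 -0.1345402   0.02      ]]
outline heel tip [[0.51956891 0.02784864 0.02      ]]
```

```bash
python3 -c "
from h import *
for n,roi in (('side0',(300,230,350,276)),('top0',(290,212,350,246))):
    f=dict(np.load('pics/%s.npz'%n)); im=cv2.resize(f['image'],None,fx=4,fy=4,interpolation=cv2.INTER_CUBIC); V=cv2.GaussianBlur(im,(5,5),0).max(2)
    c,s,m=blob(np.uint8(V<58),tuple(4*k for k in roi)); v,u=np.nonzero(m); P=ray(f,np.c_[(u+.5)/4-.5,(v+.5)/4-.5],.02)*1000
    print(n,s[4]/16,'area mm2 extents y',P[:,1].min().round(1),P[:,1].max().round(1))
    for y in range(-120,40,15):
        q=P[abs(P[:,1]-y)<3]
        if len(q): print(y,q[:,0].min().round(1),q[:,0].max().round(1),((q[:,0].min()+q[:,0].max())/2).round(1))
"
```

```text
side0 273.5625 area mm2 extents y -81.2 34.9
-75 493.8 540.3 517.0
-60 492.2 540.8 516.5
-45 485.8 540.0 512.9
-30 485.6 539.2 512.4
-15 485.1 540.6 512.8
0 485.1 541.0 513.1
15 484.3 538.8 511.6
30 491.3 532.2 511.7
top0 848.125 area mm2 extents y -127.3 31.7
-120 493.8 546.7 520.3
-105 492.6 545.4 519.0
-90 490.3 543.4 516.9
-75 489.5 543.4 516.4
-60 489.1 542.7 515.9
-45 488.4 542.2 515.3
-30 488.0 542.4 515.2
-15 488.0 542.1 515.0
0 487.4 543.1 515.3
15 490.0 540.6 515.3
30 497.3 528.1 512.7
```

step_arm(
  moves=[
    [-24, -5, 0, 0, 0, 0, 48],
    [-24, -5, 0, 0, 0, 0, 48],
    [-24, -5, 20, 0, 0, 0, 48],
    [-24, -5, 40, 0, 0, 0, 48],
    [-24, -5, 55, 0, 0, 0, 48],
    [-24, -5, 55, 0, 0, 0, 48],
    [-24, -5, 55, 0, 0, 0, 48],
  ],
)

```text
clock: 7.85
tcp_pos: [0.5137, -0.0482, 0.0412]
orientation: [-2.186, -2.255, -0.0]
contact_force: [0.4, -0.7, -0.8]
grip_width: 0.0562
gripper_force: 43.5
```

```bash
python3 -c "
from h import *
from bench import r
go(r,(513.5,-48.5,3,.028))
f=r.grab_frame('side'); np.savez('pics/side5.npz',**f)
u,v=pix(f,[.515,-.049,.06])[0].astype(int); print(u,v)
cv2.imwrite('pics/a5.png',cv2.resize(f['image'][v-35:v+40,u-50:u+50],None,fx=8,fy=8,interpolation=cv2.INTER_CUBIC)[:,:,::-1])
"
```

```text
t 7.85 tcp [513.7 -48.2  41.2] yawy 0.031 F [ 0.4 -0.7 -0.8] w 56.2 j [ 0.37  0.5  -0.5   2.04  0.37  0.69 -0.33]
(513.5, -48.5, 3, 0.028) -> [-0.4, -0.2, 38.2] [-0.0, -0.0, 0.003]
320 247
```

View pics/a5.png

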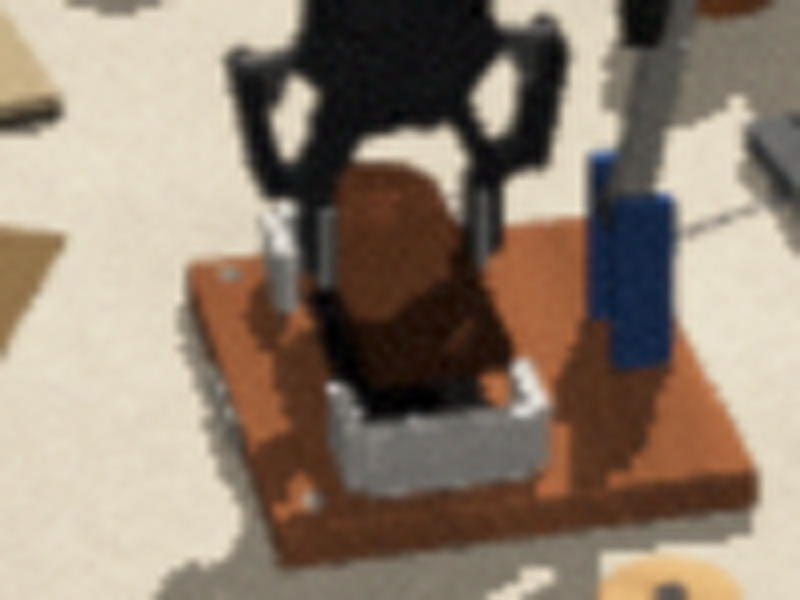

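The held cork is centred over the nest: its toe edge spans 355–512 px and the end stop's inner face about 360–515. I'll lower it.

step_arm(
  moves=[
    [0, 0, 10, 0, 0, 0, 48],
    [0, 0, 18, 0, 0, 0, 48],
    [0, 0, 26, 0, 0, 0, 48],
    [0, 0, 32, 0, 0, 0, 48],
    [0, 0, 36, 0, 0, 0, 48],
    [0, 0, 36, 0, 0, 0, 48],
  ],
)

```text
clock: 8.5
tcp_pos: [0.513, -0.0491, 0.0044]
orientation: [-2.187, -2.254, 0.001]
contact_force: [0.9, -0.2, -1.3]
grip_width: 0.0565
gripper_force: 43.5
```

```bash
python3 -c "
from h import *
from bench import r
go(r,(513.5,-48.5,1,.028))"
```

```text
t 8.5 tcp [513.  -49.1   4.4] yawy 0.03 F [ 0.9 -0.2 -1.3] w 56.5 j [ 0.34  0.56 -0.46  2.06  0.42  0.62 -0.37]
(513.5, -48.5, 1, 0.028) -> [0.5, 0.5, 3.4] [-0.001, -0.0, 0.002]
```

step_arm(
  moves=[
    [0, 0, 2, 0, 0, 0, 48],
    [0, 0, 3, 0, 0, 0, 48],
    [0, 0, 3, 0, 0, 0, 65],
    [0, 0, 3, 0, 0, 0, 85],
    [0, 0, 3, 0, 0, 0, 85],
    [0, 0, -10, 0, 0, 0, 85],
    [0, 0, -50, 0, 0, 0, 85],
    [0, 0, -90, 0, 0, 0, 85],
  ],
)

```text
clock: 9.3
tcp_pos: [0.5128, -0.0488, 0.0965]
orientation: [-2.186, -2.254, 0.001]
contact_force: [1.3, -1.0, 0.5]
grip_width: 0.0847
gripper_force: 0.0
```

```bash
python3 -c "
from h import *
from bench import r
f=r.grab_frame('side'); np.savez('pics/side6.npz',**f)
im=cv2.GaussianBlur(f['image'],(3,3),0); H,S,V=cv2.split(cv2.cvtColor(im,cv2.COLOR_RGB2HSV).astype(int))
cv2.imwrite('pics/a6.png',cv2.resize(f['image'][212:287,270:370],None,fx=8,fy=8,interpolation=cv2.INTER_CUBIC)[:,:,::-1])
go(r,(363.5,305.5,70,.181))"
```

```text
t 9.35 tcp [517.2 -48.6 103.1] yawy 0.031 F [1.7 0.9 4. ] w 85.1 j [ 0.42  0.41 -0.55  2.    0.3   0.8  -0.27]
(363.5, 305.5, 70, 0.181) -> [358.6, -143.0, 31.6] [0.008, 0.001, -0.15]
```

View pics/a6.png

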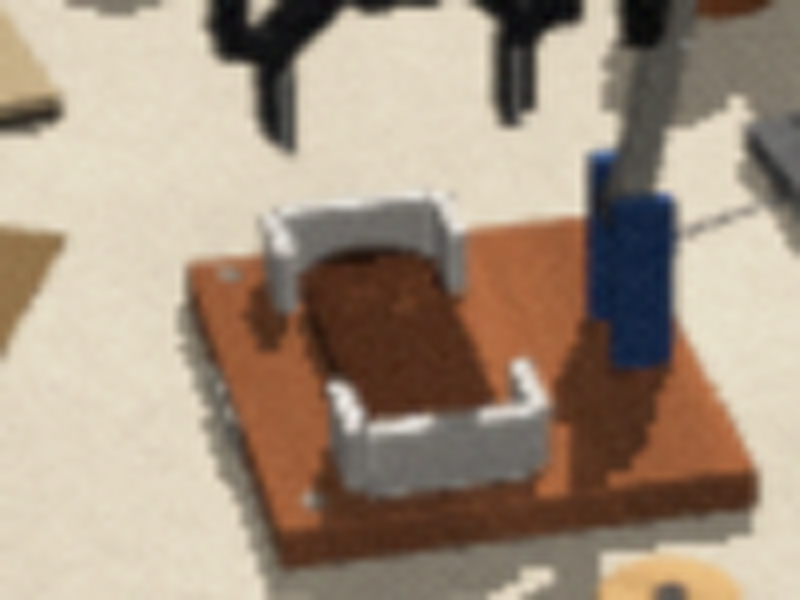

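The cork lies flat in the nest with its heel at the far, rounded end: heel edge near (370,250), fences clear of it on all sides. Now the insole.

step_arm(
  moves=[
    [358, -143, 0, 0, 0, -0.15, 85],
    [358, -143, 0, 0, 0, -0.15, 85],
    [358, -143, 0, 0, 0, -0.15, 85],
    [358, -143, 0, 0, 0, -0.15, 85],
    [358, -143, 0, 0, 0, -0.15, 85],
    [358, -143, 0, 0, 0, -0.15, 85],
    [358, -143, 0, 0, 0, -0.15, 85],
    [358, -143, 0, 0, 0, -0.15, 85],
  ],
)

```text
clock: 10.15
tcp_pos: [0.3582, 0.3079, 0.0965]
orientation: [-2.009, -2.415, -0.004]
contact_force: [0.8, -0.3, -0.0]
grip_width: 0.0845
gripper_force: 0.0
```

```bash
python3 -c "
from h import *
from bench import r
f=dict(np.load('pics/side6.npz')); im=cv2.GaussianBlur(f['image'],(3,3),0); H,S,V=cv2.split(cv2.cvtColor(im,cv2.COLOR_RGB2HSV).astype(int))
print(cv2.cvtColor(im,cv2.COLOR_RGB2HSV)[216,264])
c,s,m=blob(np.uint8((S>70)&(V>100)),(240,195,290,235)); print(s,*rect(f,c,.012))
g=r.grab_frame('top'); np.savez('pics/top6.npz',**g); im=cv2.GaussianBlur(g['image'],(3,3),0); H,S,V=cv2.split(cv2.cvtColor(im,cv2.COLOR_RGB2HSV).astype(int))
print('px nest',cv2.cvtColor(im,cv2.COLOR_RGB2HSV)[229,[305,319,335]])
c,s,m=blob(np.uint8((V<75)),(290,212,350,246)); print('cork',s,*rect(g,c,.032))
go(r,(363.5,305.5,30,.181))"
```

```text
[ 18  80 197]
[254 208  23  19 271] [360.7 299.4] [ 55.9 162.2] 0.178
px nest [[ 11 145  67]
 [ 11 144  62]
 [ 11 146  61]]
cork [293 217  53  25 982] [513.5 -48. ] [ 65.6 160.7] 0.036
t 10.2 tcp [355.9 313.6  97.2] yawy 0.189 F [-1.6  4.7  1.4] w 85.3 j [-0.25  0.39 -0.71  2.09  0.36  0.77 -0.99]
(363.5, 305.5, 30, 0.181) -> [-9.8, 5.8, 67.2] [0.002, -0.007, 0.008]
```

step_arm(
  moves=[
    [-6, 6, 30, 0, 0, 0, 85],
    [-6, 6, 60, 0, 0, 0, 85],
    [-6, 6, 85, 0, 0, 0, 85],
    [-6, 6, 90, 0, 0, 0, 85],
    [-6, 6, 90, 0, 0, 0, 85],
  ],
)

```text
clock: 10.7
tcp_pos: [0.3667, 0.2994, 0.0053]
orientation: [-2.013, -2.412, 0.001]
contact_force: [-0.6, -0.7, 1.0]
grip_width: 0.085
gripper_force: 0.0
```

```bash
python3 -c "
from h import *
from bench import r
go(r,(363.5,306,-20.5,.181))"
```

```text
t 10.7 tcp [366.7 299.4   5.3] yawy 0.18 F [-0.6 -0.7  1. ] w 85.0 j [-0.34  0.54 -0.58  2.15  0.52  0.6  -1.12]
(363.5, 306, -20.5, 0.181) -> [7.1, -1.9, 25.8] [-0.001, 0.001, -0.001]
```

step_arm(
  moves=[
    [7, -2, 10, 0, 0, 0, 85],
    [7, -2, 20, 0, 0, 0, 85],
    [7, -2, 26, 0, 0, 0, 85],
    [7, -2, 26, 0, 0, 0, 50],
    [7, -2, 26, 0, 0, 0, 50],
    [7, -2, 26, 0, 0, 0, 50],
    [7, -2, 26, 0, 0, 0, 50],
    [7, -2, 26, 0, 0, 0, 50],
  ],
)

```text
clock: 11.5
tcp_pos: [0.3639, 0.306, -0.0203]
orientation: [2.013, 2.411, 0.0]
contact_force: [-0.5, -0.4, 6.0]
grip_width: 0.0566
gripper_force: 42.4
```

```bash
python3 -c "
from h import *
from bench import r
go(r,(513.5,-48.5,110,.03))
print(r.get_obs()['gripper_force'])"
```

```text
t 11.5 tcp [363.9 306.  -20.3] yawy 0.18 F [-0.5 -0.4  6. ] w 56.6 j [-0.39  0.58 -0.54  2.15  0.58  0.55 -1.18]
(513.5, -48.5, 110, 0.03) -> [-375.6, 83.9, -130.1] [0.001, 0.0, 0.15]
42.357763051986694
```

step_arm(
  moves=[
    [0, 0, -50, 0, 0, 0, 48],
    [0, 0, -100, 0, 0, 0, 48],
    [-376, 84, -130, 0, 0, 0.15, 48],
    [-376, 84, -130, 0, 0, 0.15, 48],
    [-376, 84, -130, 0, 0, 0.15, 48],
    [-376, 84, -130, 0, 0, 0.15, 48],
    [-376, 84, -130, 0, 0, 0.15, 48],
    [-376, 84, -130, 0, 0, 0.15, 48],
  ],
)

```text
clock: 12.3
tcp_pos: [0.4805, 0.0285, 0.103]
orientation: [2.188, 2.254, 0.001]
contact_force: [1.0, -0.2, -0.4]
grip_width: 0.0563
gripper_force: 43.8
```

```bash
python3 -c "
from h import *
from bench import r
go(r,(513.5,-48.5,110,.03))
print(r.get_obs()['gripper_force'])"
```

```text
t 12.3 tcp [480.5  28.5 103. ] yawy 0.03 F [ 1.  -0.2 -0.4] w 56.3 j [ 0.31  0.37 -0.6   2.08  0.29  0.78 -0.43]
(513.5, -48.5, 110, 0.03) -> [-77.9, 30.7, -7.0] [0.001, 0.0, -0.0]
43.752978444099426
```

step_arm(
  moves=[
    [-78, 31, 0, 0, 0, 0, 48],
    [-78, 31, 0, 0, 0, 0, 48],
    [-78, 31, 0, 0, 0, 0, 48],
    [-78, 31, 20, 0, 0, 0, 48],
    [-78, 31, 40, 0, 0, 0, 48],
    [-78, 31, 50, 0, 0, 0, 48],
    [-78, 31, 50, 0, 0, 0, 48],
  ],
)

```text
clock: 13.0
tcp_pos: [0.512, -0.0457, 0.0513]
orientation: [-2.185, -2.254, 0.002]
contact_force: [-0.6, -0.4, -0.6]
grip_width: 0.0567
gripper_force: 43.7
```

```bash
python3 -c "
from h import *
from bench import r
go(r,(513.3,-48.7,13,.03))
f=r.grab_frame('side'); np.savez('pics/side7.npz',**f)
im=cv2.GaussianBlur(f['image'],(3,3),0); H,S,V=cv2.split(cv2.cvtColor(im,cv2.COLOR_RGB2HSV).astype(int))
z=r.get_obs()['tcp_pos'][2]+.0203+.012
u,v=pix(f,[.513,-.048,z])[0].astype(int); print(cv2.cvtColor(im,cv2.COLOR_RGB2HSV)[v-4:v+12:3,u])
c,s,m=blob(np.uint8((S>60)&(S<112)&(V>75)&(H>14)),(u-22,v-25,u+22,v+25)); print(s,*rect(f,c,z))"
```

```text
t 13.0 tcp [512.  -45.7  51.3] yawy 0.031 F [-0.6 -0.4 -0.6] w 56.7 j [ 0.39  0.49 -0.52  2.04  0.37  0.71 -0.33]
(513.3, -48.7, 13, 0.03) -> [-3.1, 1.3, 38.3] [-0.003, -0.001, 0.001]
[[ 21  71 217]
 [ 19  76 207]
 [ 19  78 207]
 [ 19  77 206]
 [ 17  85 129]
 [ 19  85 108]]
[310 229  23  27 423] [510.7 -50.5] [ 60.2 168.7] -0.027
```

step_arm(
  moves=[
    [-3, 1, 8, 0, 0, 0, 48],
    [-3, 1, 16, 0, 0, 0, 48],
    [-3, 1, 24, 0, 0, 0, 48],
    [-3, 1, 32, 0, 0, 0, 48],
    [-3, 1, 37, 0, 0, 0, 48],
    [-3, 1, 37, 0, 0, 0, 48],
  ],
)

```text
clock: 13.65
tcp_pos: [0.5138, -0.0493, 0.0145]
orientation: [-2.187, -2.254, 0.001]
contact_force: [-0.4, -0.4, -0.3]
grip_width: 0.0564
gripper_force: 43.7
```

```bash
python3 -c "
from h import *
from bench import r
go(r,(513.3,-48.7,12,.03))"
```

```text
t 13.65 tcp [513.8 -49.3  14.5] yawy 0.03 F [-0.4 -0.4 -0.3] w 56.4 j [ 0.36  0.55 -0.48  2.05  0.42  0.64 -0.37]
(513.3, -48.7, 12, 0.03) -> [0.6, -0.5, 2.5] [-0.002, -0.0, 0.0]
```

step_arm(
  moves=[
    [0, 0, 2, 0, 0, 0, 48],
    [0, 0, 2, 0, 0, 0, 48],
    [0, 0, 2, 0, 0, 0, 65],
    [0, 0, 2, 0, 0, 0, 85],
    [0, 0, 2, 0, 0, 0, 85],
    [0, 0, -10, 0, 0, 0, 85],
    [0, 0, -50, 0, 0, 0, 85],
    [0, 0, -90, 0, 0, 0, 85],
  ],
)

```text
clock: 14.45
tcp_pos: [0.5137, -0.0491, 0.1067]
orientation: [-2.186, -2.254, 0.001]
contact_force: [1.0, 0.1, 1.6]
grip_width: 0.0852
gripper_force: 0.0
```

```bash
python3 -c "
from h import *
from bench import r
f=r.grab_frame('side'); np.savez('pics/side8.npz',**f)
im=cv2.GaussianBlur(f['image'],(3,3),0); H,S,V=cv2.split(cv2.cvtColor(im,cv2.COLOR_RGB2HSV).astype(int))
c,s,m=blob(np.uint8((S>55)&(S<112)&(V>75)&(H>14)),(300,232,345,275)); print(s,*rect(f,c,.044))
f=dict(np.load('pics/side0.npz')); H,S,V=cv2.split(cv2.cvtColor(cv2.GaussianBlur(f['image'],(3,3),0),cv2.COLOR_RGB2HSV).astype(int))
c,s,m=blob(np.uint8((H>95)&(H<130)&(S>80)),(270,290,325,345)); print('board side',s,*rect(f,c,.018))
go(r,(393,-329,60,.269))"
```

```text
[308 240  26  24 437] [512.7 -45.7] [ 63.  154.1] 0.03
board side [278 298  39  40 673] [ 390.3 -338.8] [ 60.2 170.5] 0.266
t 14.5 tcp [518.1 -48.8 113.3] yawy 0.031 F [ 2.2 -0.7  3.4] w 84.9 j [ 0.44  0.4  -0.57  1.99  0.29  0.82 -0.26]
(393, -329, 60, 0.269) -> [-276.2, -134.0, 52.4] [0.008, 0.002, -0.238]
```

step_arm(
  moves=[
    [-276, -134, 0, 0, 0, -0.238, 85],
    [-276, -134, 0, 0, 0, -0.238, 85],
    [-276, -134, 0, 0, 0, -0.238, 85],
    [-276, -134, 0, 0, 0, -0.238, 85],
    [-276, -134, 0, 0, 0, -0.238, 85],
    [-276, -134, 0, 0, 0, -0.238, 85],
    [-276, -134, 0, 0, 0, -0.238, 85],
    [-276, -134, 0, 0, 0, -0.238, 85],
  ],
)

```text
clock: 15.3
tcp_pos: [0.3876, -0.3313, 0.1059]
orientation: [1.91, 2.493, -0.001]
contact_force: [0.4, 0.4, 0.0]
grip_width: 0.085
gripper_force: 0.0
```

```bash
python3 -c "
from h import *
from bench import r
f=dict(np.load('pics/top0.npz')); print('spool',ray(f,[[452,235]],.088))
go(r,(393,-329,8,.269))
g=r.grab_frame('top'); np.savez('pics/top8.npz',**g); im=cv2.GaussianBlur(g['image'],(3,3),0); H,S,V=cv2.split(cv2.cvtColor(im,cv2.COLOR_RGB2HSV).astype(int))
print('px nest',cv2.cvtColor(im,cv2.COLOR_RGB2HSV)[227,[305,319,335]])
c,s,m=blob(np.uint8((S>60)&(S<112)&(H>14)&(V>75)),(288,208,352,244)); print('insole',s,*rect(g,c,.044))"
```

```text
spool [[ 0.45699145 -0.4377248   0.088     ]]
t 15.3 tcp [ 387.6 -331.3  105.9] yawy 0.263 F [0.4 0.4 0. ] w 85.0 j [ 1.03  0.39 -0.54  2.01  0.28  0.8   0.59]
(393, -329, 8, 0.269) -> [1.0, 5.8, 97.9] [-0.0, 0.001, -0.006]
px nest [[ 23  74 159]
 [ 20  81 139]
 [ 21  83 139]]
insole [ 292  216   55   25 1039] [514.9 -48.1] [ 66.1 163.3] 0.029
```

step_arm(
  moves=[
    [1, 6, 40, 0, 0, 0, 85],
    [1, 6, 75, 0, 0, 0, 85],
    [1, 6, 95, 0, 0, 0, 85],
    [1, 6, 95, 0, 0, 0, 85],
    [1, 6, 95, 0, 0, 0, 85],
  ],
)

```text
clock: 15.85
tcp_pos: [0.3957, -0.325, 0.011]
orientation: [1.901, 2.501, 0.002]
contact_force: [0.5, 0.6, 0.3]
grip_width: 0.0847
gripper_force: 0.0
```

```bash
python3 -c "
from h import *
from bench import r
go(r,(393,-329,-18.5,.269))"
```

```text
t 15.85 tcp [ 395.7 -325.    11. ] yawy 0.271 F [0.5 0.6 0.3] w 84.7 j [ 0.94  0.55 -0.46  2.06  0.41  0.62  0.47]
(393, -329, -18.5, 0.269) -> [-3.2, -3.7, 29.5] [0.001, -0.001, 0.002]
```

step_arm(
  moves=[
    [-3, -3, 10, 0, 0, 0, 85],
    [-3, -3, 20, 0, 0, 0, 85],
    [-3, -3, 29, 0, 0, 0, 85],
    [-3, -3, 29, 0, 0, 0, 50],
    [-3, -3, 29, 0, 0, 0, 50],
    [-3, -3, 29, 0, 0, 0, 50],
    [-3, -3, 29, 0, 0, 0, 50],
    [-3, -3, 29, 0, 0, 0, 50],
  ],
  grip_force=60,
)

```text
clock: 16.65
tcp_pos: [0.3923, -0.3304, -0.0183]
orientation: [1.904, 2.498, 0.0]
contact_force: [-0.0, 0.5, 3.9]
grip_width: 0.0564
gripper_force: 64.4
```

```bash
python3 -c "
from h import *
from bench import r
go(r,(513.5,-48.7,110,.03))
print(r.get_obs()['gripper_force'])"
```

```text
t 16.65 tcp [ 392.3 -330.4  -18.3] yawy 0.268 F [-0.   0.5  3.9] w 56.4 j [ 0.92  0.59 -0.43  2.07  0.45  0.57  0.44]
(513.5, -48.7, 110, 0.03) -> [239.5, 191.5, -128.3] [0.0, 0.0, 0.238]
64.41423654556274
```

step_arm(
  moves=[
    [0, 0, -50, 0, 0, 0, 48],
    [0, 0, -100, 0, 0, 0, 48],
    [240, 191, -128, 0, 0, 0.238, 48],
    [240, 191, -128, 0, 0, 0.238, 48],
    [240, 191, -128, 0, 0, 0.238, 48],
    [240, 191, -128, 0, 0, 0.238, 48],
    [240, 191, -128, 0, 0, 0.238, 48],
    [240, 191, -128, 0, 0, 0.238, 48],
  ],
)

```text
clock: 17.45
tcp_pos: [0.5093, -0.0555, 0.1087]
orientation: [2.188, 2.254, -0.0]
contact_force: [0.8, -0.2, -2.4]
grip_width: 0.0566
gripper_force: 65.8
```

```bash
python3 -c "
from h import *
from bench import r
go(r,(513.5,-49,110,.03))
print(r.get_obs()['gripper_force'])"
```

```text
t 17.45 tcp [509.3 -55.5 108.7] yawy 0.03 F [ 0.8 -0.2 -2.4] w 56.6 j [ 0.46  0.4  -0.57  2.    0.29  0.82 -0.25]
(513.5, -49, 110, 0.03) -> [6.4, 4.4, -1.3] [0.0, 0.0, -0.0]
65.81226468086243
```

step_arm(
  moves=[
    [3, 3, 20, 0, 0, 0, 48],
    [3, 3, 40, 0, 0, 0, 48],
    [3, 3, 48, 0, 0, 0, 48],
    [3, 3, 48, 0, 0, 0, 48],
  ],
)

```text
clock: 17.85
tcp_pos: [0.5107, -0.0544, 0.0594]
orientation: [-2.187, -2.253, 0.003]
contact_force: [0.1, -0.1, -0.8]
grip_width: 0.0561
gripper_force: 65.8
```

```bash
python3 -c "
from h import *
from bench import r
go(r,(513.5,-49,27,.03))
f=r.grab_frame('side'); np.savez('pics/side9.npz',**f)
H,S,V=cv2.split(cv2.cvtColor(cv2.GaussianBlur(f['image'],(3,3),0),cv2.COLOR_RGB2HSV).astype(int))
z=r.get_obs()['tcp_pos'][2]+.0183+.018; u,v=pix(f,[.513,-.048,z])[0].astype(int)
m=np.uint8((H>95)&(H<130)&(S>80)); c,s,m=blob(m,(u-22,v-25,u+19,v+30)); print('board side',s,*rect(f,c,z))"
```

```text
t 17.85 tcp [510.7 -54.4  59.4] yawy 0.03 F [ 0.1 -0.1 -0.8] w 56.1 j [ 0.42  0.48 -0.53  2.03  0.36  0.73 -0.31]
(513.5, -49, 27, 0.03) -> [5.3, 3.1, 32.4] [-0.003, -0.0, -0.0]
board side [310 228  23  28 366] [509.1 -68.4] [ 57.4 177.1] -0.027
```

step_arm(
  moves=[
    [5, 3, 0, 0, 0, 0, 48],
    [5, 3, 10, 0, 0, 0, 48],
    [5, 3, 18, 0, 0, 0, 48],
    [5, 3, 26, 0, 0, 0, 48],
    [5, 3, 31, 0, 0, 0, 48],
    [5, 3, 31, 0, 0, 0, 48],
  ],
)

```text
clock: 18.5
tcp_pos: [0.514, -0.049, 0.0286]
orientation: [-2.187, -2.254, 0.002]
contact_force: [0.0, -0.0, -1.5]
grip_width: 0.0565
gripper_force: 65.8
```

```bash
python3 -c "
from h import *
from bench import r
go(r,(513.5,-48.5,26,.03))"
```

```text
t 18.5 tcp [514.  -49.   28.6] yawy 0.03 F [ 0.  -0.  -1.5] w 56.5 j [ 0.38  0.53 -0.5   2.04  0.4   0.67 -0.36]
(513.5, -48.5, 26, 0.03) -> [0.5, -0.5, 2.6] [-0.002, -0.0, 0.0]
```

Release the board and retreat straight up.

step_arm(
  moves=[
    [0, 0, 2, 0, 0, 0, 48],
    [0, 0, 2, 0, 0, 0, 48],
    [0, 0, 2, 0, 0, 0, 65],
    [0, 0, 2, 0, 0, 0, 85],
    [0, 0, 2, 0, 0, 0, 85],
    [0, 0, -10, 0, 0, 0, 85],
    [0, 0, -50, 0, 0, 0, 85],
    [0, 0, -90, 0, 0, 0, 85],
  ],
)

```text
clock: 19.3
tcp_pos: [0.5141, -0.0487, 0.1209]
orientation: [-2.186, -2.254, 0.001]
contact_force: [1.0, -0.2, 0.2]
grip_width: 0.0847
gripper_force: 0.0
```

```bash
python3 -c "
from h import *
from bench import r
f=r.grab_frame('side'); np.savez('pics/side10.npz',**f)
H,S,V=cv2.split(cv2.cvtColor(cv2.GaussianBlur(f['image'],(3,3),0),cv2.COLOR_RGB2HSV).astype(int))
c,s,m=blob(np.uint8((H>95)&(H<130)&(S>80)),(300,225,342,280)); print('board side',s,*rect(f,c,.062))
# clamp handle: red, in both initial views
for n in('side0','top0'):
    f=dict(np.load('pics/%s.npz'%n)); H,S,V=cv2.split(cv2.cvtColor(f['image'],cv2.COLOR_RGB2HSV).astype(int))
    m=np.uint8(((H<6)|(H>174))&(S>150)&(V>60)); c,s,mm=blob(m,(345,180,370,215) if n=='side0' else (305,155,330,185)); print(n,s,c.mean(0),c[c[:,1].argmin()],c[c[:,1].argmax()])
go(r,(514,-49,120,.03))"
```

```text
board side [308 236  26  28 401] [510.6 -60.2] [ 58.6 173.1] 0.016
side0 [353 191   9  17  99] [356.34210526 198.92105263] [356 191] [353 207]
top0 [312 165   7  14  67] [315.13333333 171.53333333] [315 165] [314 178]
t 19.35 tcp [518.6 -48.3 127.6] yawy 0.031 F [2.5 0.2 4.5] w 85.4 j [ 0.46  0.38 -0.59  1.98  0.28  0.85 -0.25]
(514, -49, 120, 0.03) -> [-0.5, -4.7, 7.5] [0.009, 0.001, 0.001]
```

```bash
python3 -c "
from h import *
from bench import r
F={n:dict(np.load('pics/%s.npz'%n)) for n in('side0','top0')}
def P(f): return f['mtx']@np.c_[cv2.Rodrigues(f['rvec'])[0],np.ravel(f['tvec'])]
for a,b in(((356.3,198.9),(315.1,171.5)),((356.5,190.5),(315.2,164.7))):
    X=cv2.triangulatePoints(P(F['side0']),P(F['top0']),np.array(a),np.array(b)).ravel(); X=X[:3]/X[3]; print(X.round(4),[ (pix(F[k],X)[0]-p).round(1) for k,p in(('side0',a),('top0',b))])
    h=np.array([.514+.095,-.049+.0028,.0805]); d=X-h; print('len',np.linalg.norm(d),'ang',np.arctan2(d[2],-d[0]))
go(r,(514,-49,270,-1.54),(514,-49,270,1.6))"
```

```text
[ 0.6346 -0.0438  0.2205] [array([ 0.5, -0.2]), array([-0. ,  0.4])]
len 0.1423870476514089 ang 1.7518989768433255
[ 0.6396 -0.0442  0.2513] [array([ 2.1, -0.7]), array([-0.1,  1.9])]
len 0.1734808727642819 ang 1.7479294244351125
t 19.35 tcp [518.6 -48.3 127.6] yawy 0.031 F [2.5 0.2 4.5] w 85.4 j [ 0.46  0.38 -0.59  1.98  0.28  0.85 -0.25]
(514, -49, 270, -1.54) -> [-0.7, -3.4, -142.5] [0.007, -0.006, 1.571]
(514, -49, 270, 1.6) -> [-0.7, -3.4, -142.5] [0.006, 0.007, -1.569]
```

The two views agree: the handle centre is at about (0.635, -0.044, 0.222), 142 mm from the hinge against a nominal 145, at about 1.75 rad. I'll rise, then turn the fingers across the press's y.

step_arm(
  moves=[
    [0, 0, -50, 0, 0, 0.14, 85],
    [0, 0, -100, 0, 0, 0.28, 85],
    [0, 0, -150, 0, 0, 0.42, 85],
    [0, 0, -150, 0, 0, 0.57, 85],
    [0, 0, -150, 0, 0, 0.71, 85],
    [0, 0, -150, 0, 0, 0.85, 85],
    [0, 0, -150, 0, 0, 1.0, 85],
    [0, 0, -150, 0, 0, 1.14, 85],
  ],
  grip_force=30,
)

```text
clock: 20.15
tcp_pos: [0.5147, -0.0487, 0.2704]
orientation: [3.06, 0.709, 0.001]
contact_force: [0.8, 0.2, -0.8]
grip_width: 0.0849
gripper_force: 0.0
```

```bash
python3 -c "
from h import *
from bench import r
go(r,(635.5,-44.5,275,-1.54),(635.5,-44.5,203,-1.54))"
```

```text
t 20.15 tcp [514.7 -48.7 270.4] yawy -1.116 F [ 0.8  0.2 -0.8] w 84.9 j [ 0.38  0.19 -0.46  1.83  0.09  1.14 -1.23]
(635.5, -44.5, 275, -1.54) -> [110.4, 49.3, -4.5] [0.0, -0.001, 0.424]
(635.5, -44.5, 203, -1.54) -> [110.3, 49.3, 67.5] [0.0, -0.001, 0.424]
```

step_arm(
  moves=[
    [110, 49, -8, 0, 0, 0.42, 60],
    [110, 49, -8, 0, 0, 0.42, 60],
    [110, 49, -8, 0, 0, 0.42, 60],
    [110, 49, -8, 0, 0, 0.42, 60],
    [110, 49, -8, 0, 0, 0.42, 60],
  ],
)

```text
clock: 20.65
tcp_pos: [0.6347, -0.0435, 0.2777]
orientation: [-3.14, -0.068, 0.001]
contact_force: [-0.0, 0.3, -0.5]
grip_width: 0.0599
gripper_force: 0.0
```

```bash
python3 -c "
from h import *
from bench import r
go(r,(635.5,-44.5,203,-1.54))
g=r.grab_frame('side'); f=dict(np.load('pics/side0.npz')); H,S,V=cv2.split(cv2.cvtColor(g['image'],cv2.COLOR_RGB2HSV).astype(int))
m=np.uint8(((H<6)|(H>174))&(S>150)&(V>60)); c,s,mm=blob(m,(345,180,370,215)); print(s,c.mean(0)); cv2.imwrite('pics/b.png',g['image'][:,:,::-1])
V=g['image'].max(2); d=np.uint8(V<70); c,s,mm=blob(d,(320,120,400,215)); print('dark blob',s,[ (y,np.nonzero(mm[y])[0].min(),np.nonzero(mm[y])[0].max()) for y in range(s[1]+s[3]-20,s[1]+s[3],3)])
o=r.get_obs()['tcp_pos']
for dz in(0,.02): print(dz,[pix(g,o+[0,s,dz])[0].round(1) for s in(-.035,.035)])"
```

```text
t 20.65 tcp [634.7 -43.5 277.7] yawy -1.528 F [-0.   0.3 -0.5] w 59.9 j [ 0.25  0.39 -0.38  1.55  0.15  1.23 -1.68]
(635.5, -44.5, 203, -1.54) -> [0.8, 1.0, 74.7] [-0.0, 0.001, 0.012]
[353 191   8  17  99] [356.28947368 198.92105263]
dark blob [346 120  26  58 992] [(158, np.int64(351), np.int64(368)), (161, np.int64(351), np.int64(367)), (164, np.int64(352), np.int64(367)), (167, np.int64(352), np.int64(364)), (170, np.int64(357), np.int64(363)), (173, np.int64(359), np.int64(363)), (176, np.int64(359), np.int64(363))]
0 [array([359.9, 186.6]), array([354.3, 177.7])]
0.02 [array([360.1, 180.5]), array([354.5, 171.8])]
```

step_arm(
  moves=[
    [1, 1, 30, 0, 0, 0, 60],
    [1, 1, 60, 0, 0, 0, 60],
    [1, 1, 80, 0, 0, 0, 60],
    [1, 1, 80, 0, 0, 0, 60],
    [1, 1, 80, 0, 0, 0, 15],
    [1, 1, 80, 0, 0, 0, 15],
    [1, 1, 80, 0, 0, 0, 15],
    [1, 1, 80, 0, 0, 0, 15],
  ],
  grip_force=30,
)

```text
clock: 21.5
tcp_pos: [0.6371, -0.0444, 0.1997]
orientation: [-3.141, -0.065, -0.005]
contact_force: [-1.6, 0.8, 6.4]
grip_width: 0.0209
gripper_force: 29.6
```

```bash
python3 -c "
from h import *
from bench import r
go(r)
print(r.get_obs()['gripper_force'])
# arc: grasp point g = hinge + R*(-cos,sin); keep offset from present
p=r.get_obs()['tcp_pos']*1000
R0=Ro.from_rotvec(r.get_obs()['orientation'])
th0=1.75; R=145
for th in (1.75,1.6,1.4,1.2,1.0,.8,.6,.4,.2,.1,0,-.03):
    s=-R*(np.cos(th)-np.cos(th0)); dz=R*(np.sin(th)-np.sin(th0))
    print(th,R0.inv().apply([s*np.cos(.03),s*.03,dz]).round(0).tolist())"
```

```text
t 21.5 tcp [637.1 -44.4 199.7] yawy -1.53 F [-1.6  0.8  6.4] w 20.9 j [ 0.25  0.45 -0.37  1.64  0.18  1.08 -1.71]
29.60867017507553
1.75 [0.0, 0.0, 0.0]
1.6 [-22.0, -0.0, -2.0]
1.4 [-50.0, -1.0, -0.0]
1.2 [-78.0, -1.0, 7.0]
1.0 [-104.0, -1.0, 20.0]
0.8 [-127.0, -1.0, 38.0]
0.6 [-146.0, -2.0, 60.0]
0.4 [-160.0, -2.0, 86.0]
0.2 [-168.0, -2.0, 113.0]
0.1 [-170.0, -2.0, 128.0]
0 [-171.0, -2.0, 142.0]
-0.03 [-171.0, -2.0, 147.0]
```

step_arm(
  moves=[
    [-14, 0, -2, 0, 0, 0, 15],
    [-29, 0, -2, 0, 0, 0, 15],
    [-43, -1, -1, 0, 0, 0, 15],
    [-57, -1, 1, 0, 0, 0, 15],
    [-71, -1, 5, 0, 0, 0, 15],
    [-85, -1, 10, 0, 0, 0, 15],
    [-98, -1, 17, 0, 0, 0, 15],
    [-104, -1, 20, 0, 0, 0, 15],
  ],
)

```text
clock: 22.3
tcp_pos: [0.5336, -0.0477, 0.1804]
orientation: [3.14, 0.065, 0.009]
contact_force: [-1.0, 1.3, 13.0]
grip_width: 0.0207
gripper_force: 32.9
```

```bash
cat > arc.py <<'E'
from h import *
from bench import r
o=r.get_obs(); print(o['gripper_force'],o['moment'].round(2)); go(r)
g=r.grab_frame('side'); H,S,V=cv2.split(cv2.cvtColor(g['image'],cv2.COLOR_RGB2HSV).astype(int))
m=np.uint8(((H<6)|(H>174))&(S>150)&(V>60)); c,s,mm=blob(m,(280,170,370,275)); print('red',s,c.mean(0))
for th in (1.75,1.2,1,.8,.6,.4,.2,0): 
    q=np.array([.609,-.0462,.0805])+.145*np.array([-np.cos(th),-.03*np.cos(th),np.sin(th)]); print(th,pix(g,q)[0].round(1))
E
python3 arc.py
```

```text
32.90904879570007 [ 0.37  0.1  -0.03]
t 22.3 tcp [533.6 -47.7 180.4] yawy -1.53 F [-1.   1.3 13. ] w 20.7 j [ 0.3   0.31 -0.4   1.9   0.15  0.95 -1.69]
red [330 204   5   9  32] [331.66666667 208.44444444]
1.75 [357.  198.2]
1.2 [332.8 202.9]
1 [324.8 207.6]
0.8 [317.8 213.5]
0.6 [312.1 220.4]
0.4 [307.9 227.9]
0.2 [305.5 235.8]
0 [304.8 243.7]
```

step_arm(
  moves=[
    [-12, 0, 8, 0, 0, 0, 15],
    [-23, 0, 18, 0, 0, 0, 15],
    [-33, 0, 29, 0, 0, 0, 15],
    [-41, 0, 40, 0, 0, 0, 15],
    [-49, 0, 52, 0, 0, 0, 15],
    [-55, -1, 66, 0, 0, 0, 15],
    [-60, -1, 79, 0, 0, 0, 15],
    [-62, -1, 86, 0, 0, 0, 15],
  ],
)

```text
clock: 23.15
tcp_pos: [0.468, -0.0496, 0.0913]
orientation: [3.14, 0.064, -0.005]
contact_force: [-9.9, 1.7, 9.6]
grip_width: 0.0205
gripper_force: 45.7
```

```bash
python3 arc.py
```

```text
45.656654834747314 [0.21 1.52 0.07]
t 23.15 tcp [468.  -49.6  91.3] yawy -1.53 F [-9.9  1.7  9.6] w 20.5 j [ 0.3   0.34 -0.39  2.12  0.19  0.72 -1.74]
red [310 227   7   6  31] [313.05882353 229.41176471]
1.75 [357.  198.2]
1.2 [332.8 202.9]
1 [324.8 207.6]
0.8 [317.8 213.5]
0.6 [312.1 220.4]
0.4 [307.9 227.9]
0.2 [305.5 235.8]
0 [304.8 243.7]
```

step_arm(
  moves=[
    [-1, 0, 7, 0, 0, 0, 15],
    [-2, 0, 14, 0, 0, 0, 15],
    [-3, 0, 20, 0, 0, 0, 15],
    [-3, 0, 25, 0, 0, 0, 15],
    [-3, 0, 29, 0, 0, 0, 15],
    [-3, 0, 29, 0, 0, 0, 15],
  ],
)

```text
clock: 23.8
tcp_pos: [0.4634, -0.0498, 0.0616]
orientation: [3.141, 0.064, -0.011]
contact_force: [-8.7, 1.4, -0.5]
grip_width: 0.0207
gripper_force: 45.3
```

```bash
python3 arc.py | head -4
```

```text
45.29962241649628 [ 0.26  1.44 -0.12]
t 23.8 tcp [463.4 -49.8  61.6] yawy -1.53 F [-8.7  1.4 -0.5] w 20.7 j [ 0.29  0.38 -0.37  2.14  0.22  0.66 -1.77]
red [309 234   6   6  24] [311.5 236.5]
1.75 [357.  198.2]
```

step_arm(
  moves=[
    [0, 0, 2, 0, 0, 0, 15],
    [0, 0, 4, 0, 0, 0, 15],
    [0, 0, 6, 0, 0, 0, 15],
    [0, 0, 6, 0, 0, 0, 15],
  ],
)

```text
clock: 24.25
tcp_pos: [0.4629, -0.0498, 0.0557]
orientation: [3.14, 0.063, -0.012]
contact_force: [-10.4, 1.7, 1.8]
grip_width: 0.0206
gripper_force: 45.3
```

```bash
python3 arc.py | head -4
```

```text
45.321030020713806 [ 0.29  1.73 -0.26]
t 24.25 tcp [462.9 -49.8  55.7] yawy -1.53 F [-10.4   1.7   1.8] w 20.6 j [ 0.28  0.39 -0.37  2.15  0.23  0.65 -1.78]
red [309 235   6   6  22] [311.46666667 237.6       ]
1.75 [357.  198.2]
```

step_arm(
  moves=[
    [0, 0, 2, 0, 0, 0, 15],
    [0, 0, 4, 0, 0, 0, 15],
    [0, 0, 6, 0, 0, 0, 15],
    [0, 0, 6, 0, 0, 0, 15],
  ],
)

```text
clock: 24.7
tcp_pos: [0.4635, -0.0498, 0.0498]
orientation: [3.141, 0.063, -0.011]
contact_force: [-8.7, 1.4, -0.0]
grip_width: 0.0209
gripper_force: 45.1
```

```bash
python3 arc.py | head -4
```

```text
45.094537138938904 [ 0.26  1.53 -0.28]
t 24.7 tcp [463.5 -49.8  49.8] yawy -1.531 F [-8.7  1.4 -0. ] w 20.9 j [ 0.28  0.4  -0.36  2.15  0.24  0.63 -1.78]
red [309 236   5   6  22] [311.4 239. ]
1.75 [357.  198.2]
```

```bash
cat > ang.py <<'E'
from h import *
from bench import r
from scipy.optimize import fsolve
g=r.grab_frame('side'); H,S,V=cv2.split(cv2.cvtColor(g['image'],cv2.COLOR_RGB2HSV).astype(int))
m=np.uint8(((H<6)|(H>174))&(S>150)&(V>60)); c,s,mm=blob(m,(280,170,370,275)); v,u=np.nonzero(mm); t=np.array([u.mean(),v.mean()])
P=lambda R,th: pix(g,np.array([.609,-.0462,.0805])+R*np.array([-np.cos(th),-.03*np.cos(th),np.sin(th)]))[0]
print(s,t,fsolve(lambda q:P(*q)-t,[.13,.1])); go(r)
E
python3 ang.py; python3 -c "
from h import *
g=dict(np.load('pics/side0.npz')); H,S,V=cv2.split(cv2.cvtColor(g['image'],cv2.COLOR_RGB2HSV).astype(int))
m=np.uint8(((H<6)|(H>174))&(S>150)&(V>60)); c,s,mm=blob(m,(345,180,370,215)); v,u=np.nonzero(mm); print(u.mean(),v.mean())
for th in(1.75,): print(pix(g,np.array([.609,-.0462,.0805])+.145*np.array([-np.cos(th),-.03*np.cos(th),np.sin(th)])))"
```

```text
[309 236   5   6  21] [311.33333333 238.9047619 ] [0.12415676 0.12018118]
t 24.8 tcp [463.5 -49.8  49.9] yawy -1.531 F [-8.1  2.   1.2] w 21.1 j [ 0.28  0.4  -0.36  2.15  0.24  0.63 -1.78]
356.5050505050505 198.45454545454547
[[356.9656592  198.19545778]]
```

step_arm(
  moves=[
    [0, 0, 2, 0, 0, 0, 15],
    [0, 0, 4, 0, 0, 0, 15],
    [0, 0, 6, 0, 0, 0, 15],
    [0, 0, 8, 0, 0, 0, 15],
    [0, 0, 8, 0, 0, 0, 15],
  ],
)

```text
clock: 25.3
tcp_pos: [0.464, -0.0498, 0.042]
orientation: [3.141, 0.063, -0.009]
contact_force: [-7.7, 1.9, 0.4]
grip_width: 0.0209
gripper_force: 45.0
```

```bash
python3 ang.py
```

```text
[298 239   4   7  23] [299.65217391 241.86956522] [0.16194394 0.05587532]
t 25.35 tcp [464.  -49.8  42. ] yawy -1.53 F [-7.5  1.4  0.8] w 20.9 j [ 0.27  0.42 -0.35  2.15  0.25  0.61 -1.79]
```

step_arm(
  moves=[
    [0, 0, 2, 0, 0, 0, 15],
    [0, 0, 4, 0, 0, 0, 15],
    [0, 0, 6, 0, 0, 0, 15],
    [0, 0, 6, 0, 0, 0, 15],
  ],
)

```text
clock: 25.75
tcp_pos: [0.4645, -0.0498, 0.0361]
orientation: [3.141, 0.063, -0.008]
contact_force: [-7.5, 1.6, -0.0]
grip_width: 0.0209
gripper_force: 45.1
```

```bash
python3 ang.py
```

```text
[298 240   4   7  23] [299.69565217 243.34782609] [0.16174698 0.02195432]
t 25.8 tcp [464.5 -49.8  36.1] yawy -1.53 F [-7.7  1.1  0.3] w 20.9 j [ 0.27  0.43 -0.35  2.16  0.26  0.6  -1.8 ]
```

Moving smoothly at about 0.02 rad with no resistance yet, so I'll keep going in small steps until the foot bears.

step_arm(
  moves=[
    [0, 0, 1.5, 0, 0, 0, 15],
    [0, 0, 3, 0, 0, 0, 15],
    [0, 0, 4, 0, 0, 0, 15],
    [0, 0, 4, 0, 0, 0, 15],
  ],
)

```text
clock: 26.2
tcp_pos: [0.465, -0.0498, 0.0327]
orientation: [3.14, 0.065, -0.007]
contact_force: [-8.7, 1.8, 7.8]
grip_width: 0.0211
gripper_force: 45.9
```

```bash
python3 ang.py
```

```text
[297 242   6   6  25] [299.72 244.44] [ 0.16174664 -0.00318667]
t 26.25 tcp [465.  -49.8  32.7] yawy -1.53 F [-8.4  0.9  6.8] w 20.6 j [ 0.26  0.43 -0.35  2.16  0.26  0.59 -1.8 ]
```

The contact force rose to 8 N at an angle of about 0. I'll press 2 mm more, then open and lift away.

step_arm(
  moves=[
    [0, 0, 1, 0, 0, 0, 15],
    [0, 0, 2, 0, 0, 0, 15],
    [0, 0, 2, 0, 0, 0, 15],
  ],
)

```text
clock: 26.55
tcp_pos: [0.4655, -0.0497, 0.0321]
orientation: [3.139, 0.065, -0.005]
contact_force: [-13.6, 1.3, 26.1]
grip_width: 0.0206
gripper_force: 47.9
```

```bash
python3 ang.py
```

```text
[297 242   6   6  29] [300.03448276 244.51724138] [ 0.16073005 -0.00586457]
t 26.6 tcp [465.5 -49.8  32.1] yawy -1.529 F [-13.8   2.6  25.7] w 21.2 j [ 0.26  0.44 -0.35  2.16  0.26  0.59 -1.8 ]
```

The foot bears firmly on the board at 26 N. Releasing.

step_arm(
  moves=[
    [0, 0, 1, 0, 0, 0, 30],
    [0, 0, 0, 0, 0, 0, 60],
    [0, 0, 0, 0, 0, 0, 60],
    [0, 0, 0, 0, 0, 0, 60],
    [0, 0, -30, 0, 0, 0, 60],
    [0, 0, -70, 0, 0, 0, 60],
    [0, 0, -120, 0, 0, 0, 60],
    [0, 0, -150, 0, 0, 0, 60],
  ],
)

```text
clock: 27.4
tcp_pos: [0.4685, -0.0496, 0.1838]
orientation: [3.141, 0.064, 0.006]
contact_force: [0.1, -0.7, -0.3]
grip_width: 0.0599
gripper_force: 0.0
```

```bash
python3 ang.py
python3 - <<'E'
from h import *
from bench import r
f=r.grab_frame('side'); np.savez('pics/side11.npz',**f)
H,S,V=cv2.split(cv2.cvtColor(cv2.GaussianBlur(f['image'],(3,3),0),cv2.COLOR_RGB2HSV).astype(int))
c,s,m=blob(np.uint8((H>95)&(H<130)&(S>80)),(300,225,342,280)); print('board side',s,*rect(f,c,.062))
for n,P in dict(last=0).items(): pass
a=dict(np.load('pics/side0.npz'))['image'].astype(int); d=np.abs(a-f['image']).max(2)>60; n,l,st,ce=cv2.connectedComponentsWithStats(np.uint8(d)); print([(s.tolist()) for s in st[1:] if s[4]>40])
E
```

```text
[297 240  17   8  97] [305.31958763 243.48453608] [0.14333638 0.00381179]
t 27.45 tcp [471.  -49.7 187.5] yawy -1.53 F [ 1.3 -0.3  3.4] w 60.2 j [ 0.35  0.2  -0.42  2.03  0.1   0.93 -1.66]
board side [311 245  23  19 257] [511.3 -94.3] [ 57.5 103.8] 0.028
[[123, 1, 46, 49, 793], [114, 14, 11, 37, 261], [161, 59, 107, 114, 2739], [161, 141, 8, 12, 61], [163, 154, 5, 24, 108], [292, 158, 49, 64, 1157], [212, 174, 106, 247, 9189], [347, 200, 13, 18, 121], [122, 216, 9, 15, 49], [297, 235, 27, 13, 155], [328, 238, 15, 7, 50], [314, 245, 21, 19, 190], [302, 252, 9, 20, 85], [291, 276, 10, 6, 49], [335, 282, 10, 23, 154], [127, 305, 30, 36, 240], [70, 308, 34, 42, 234], [0, 355, 71, 125, 786], [41, 367, 82, 113, 2000], [157, 382, 38, 16, 456]]
```

The clamp reads about 0.004 rad with the full handle visible, and the board hasn't moved. One settling move, then hand in.

step_arm(
  moves=[
    [0, 0, 0, 0, 0, 0, 60],
    [0, 0, 0, 0, 0, 0, 60],
    [0, 0, 0, 0, 0, 0, 60],
  ],
)

```text
clock: 27.8
tcp_pos: [0.4662, -0.0498, 0.1791]
orientation: [-3.14, -0.064, 0.005]
contact_force: [-0.5, 0.1, -0.5]
grip_width: 0.0601
gripper_force: 0.0
```

```bash
python3 ang.py; python3 -c "
from bench import r
print(r.hand_in())"
```

```text
[297 240  17   8  97] [305.31958763 243.48453608] [0.14333638 0.00381179]
t 27.85 tcp [466.3 -49.8 179.2] yawy -1.53 F [-0.4 -0.3  0.4] w 59.9 j [ 0.35  0.21 -0.42  2.04  0.1   0.92 -1.66]
the job is handed in; nothing more can be done
None
```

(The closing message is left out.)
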